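# Tip a standing carton onto the parcel scale and press it home

## Task

Slide the standing dark-blue carton, still upright, until its side is flat and square against the yellow front edge of the low parcel scale, then push it high up so that it tips over that edge and lies on its side on the scale deck. Push it along the deck until its lid end is flush against the steel fence and keep pressing it there with about 12 N for a second, then let go; never push on the carton with more than 25 N, and leave everything else where it is.

Things in the scene. Friction and masses are not known exactly. Their poses are not given: they have to be found in the camera images.
- carton: dark-blue rigid carton, 80 (x) by 100 (y) by 110 mm tall (z), about 0.75 kg; too wide to grip. Stands 30 to 70 mm short of the scale's yellow edge, up to 15 degrees askew, its x roughly along the scale's x. Origin: centre of its underside, z towards its lid. Friction on bench and deck 0.45 to 0.75: it slides when pushed low, but may topple short of the edge if pushed above half its height
- carton_top (a point): centre of the carton's lid, 110 mm above its origin along the carton's z
- scale: slim parcel scale, fixed to the bench: flat deck 200 (x) by 180 (y) mm, top 12 mm above the bench. Origin: centre of its underside on the bench; its x points from the yellow edge (x = -100 mm) along the deck to the fence, z up. Nothing but the fence stands on the deck
- deck_edge (a point): middle of the yellow front edge (painted on the upright face and 10 mm onto the top), at deck top height, 12 mm above the bench; axes as the scale's. This is the low stop: the carton tips about this line, going over by itself past 45 to 50 degrees. Its pushed side rises as it tips, and fingertips drag on it: pushing straight ahead can jam, following the arc about this line does not
- fence: rigid upright steel fence across the far end of the deck, 10 mm thick, 160 mm wide, rising from the deck to 62 mm above the bench; it is fixed. Origin and axes as the scale's
- fence_face (a point): middle of the fence's face that looks at the yellow edge, 190 mm from that edge along the scale's x, 42 mm above the bench; axes as the scale's. Carton lying and home: its lid lies on this face, its underside 80 mm from the yellow edge, its upper side 92 mm above the bench
- small_carton: bystander: navy carton 60 x 50 x 45 mm standing 35 mm or more beside the deck, origin at the centre of its underside
- coupling: bystander: upright steel pipe coupling, 48 mm across, 35 mm tall, beside the deck on the same side as the small carton, origin at the centre of its underside
- yellow_box: bystander: yellow box 50 x 100 x 40 mm, origin at the centre of its underside
- spray_can: bystander: standing spray can 52 mm across, 160 mm tall, origin at the centre of its underside
- screwdriver: bystander: screwdriver lying on the bench
- flange: bystander: dark steel flange 84 mm across, 32 mm tall, origin at the centre of its underside

How it is judged:
On the way, in this order (a step that is already met when the one before it is completed fails the run):
1. the carton stands upright, its side flat against the scale's yellow edge (within 4 mm and 4 degrees) (x of carton in the frame of deck_edge between -0.044 and -0.035 m and angle between carton's own z axis and vertical below 0.08 rad and angle between the x axis of carton and the x axis of deck_edge, either way round below 0.07 rad and linear speed of carton below 0.03 m/s), for 0.2 s.
2. the carton lies flat on its side on the deck, lid towards the fence (angle between carton's own z axis and vertical between 1.51 and 1.63 rad and height (world z) of carton between 0.046 and 0.058 m and x of carton in the frame of deck_edge between -0.04 and 0.06 m), for 0.2 s.
3. the carton is pressed against the fence with at least 3 N for 0.5 s, lid flush (contact force between carton and fence above 3 N and contact force between carton and the fingers above 4 N and x of carton_top in the frame of fence_face above -0.003 m), for 0.5 s.
At the end, for the whole second after the job is handed in: the carton lies flat on its side on the scale deck (within 3.4 degrees, not hanging over the deck's sides by more than 5 mm), its lid flush against the fence (within 3 mm and 3.4 degrees), at rest and let go (x of carton_top in the frame of fence_face above -0.003 m and angle between the z axis of carton and the x axis of fence_face, either way round below 0.06 rad and angle between carton's own z axis and vertical between 1.51 and 1.63 rad and height (world z) of carton between 0.046 and 0.058 m and y of carton in the frame of scale between -0.045 and 0.045 m and linear speed of carton below 0.02 m/s); the robot touches nothing.
It fails at once if the carton is pushed by the robot with more than 25 N (contact force between carton and the fingers above 25 N or contact force between carton and the arm above 25 N).
It fails at once if a bystander is moved by more than 15 mm (distance of any of small_carton, coupling, yellow_box, spray_can, screwdriver, flange from where it was at the start of the episode above 0.015 m).
It also fails if it takes over 64 s, if anything falls off the work surface, if the arm or the gripper's body presses on something with over 40 N, if the wrist force passes 120 N, or if a joint passes its speed limit or range.

## Robot

A 6-joint arm with a two-finger parallel gripper is mounted at the origin on the work surface. World frame = base frame: x ahead of the robot, y to its left, z up, the work surface at z = 0. Lengths are in m, angles in rad, forces in N, time in s.
With the tool pointing down it reaches from about 0.425 to 0.925 m from the base axis. Payload 12.5 kg.
Tool frame: the origin (TCP) lies at the very end of the fingers, on their centre line; the grasp point (between the pads) lies 19 mm behind it (ctrl.pinch_z is the distance from the TCP to the grasp point, in m); z points along the fingers, y is the line along which they close (so a half turn about z gives the same grasp; the last joint's range is limited). The gripper opens to 85 mm and grips with 20 to 120 N. Pads are 22 mm wide; open, the fingers measure 114 mm over their backs; the gripper's body (76 mm by 85 mm) begins 54 mm behind the grasp point. The pads swing forward as they close: fully open they stand 13 mm farther back than shut.
Start: joints at [1.231, 0.491, 1.559, -0, 1.092, -0.106], TCP at [0.145, 0.608, 0.231] pointing down, gripper open.
Joint ranges: [-3.1, 3.1], [-0.84, 2.19], [0.05, 2.79], [-1.13, 4.28], [0.06, 2.93], [-2.69, 2.69]. Speed limits (rad/s): [2.22, 2.22, 2.79, 3.14, 3.14, 3.14].

## Interface

Orientations are given as a unit quaternion [w, x, y, z].
In Python, from rig import ctrl gives the robot as it stands.
- The arm moves only by the shell command python3 -m inch 'ROWS' [FORCE]. ROWS is JSON, a list of rows, each a list of 7 numbers: the turn, a rotation vector about the world's x, y, z in rad, then the shift along the world's x, y, z in cm, then the finger opening in cm, from 0 to 8.54. A call has 1 to 8 rows; each row shifts and turns the commanded pose from where the row before left it; what a row does not reach is not made up. A row lasts 1/12 s, in which the tool goes at most 41.7 mm and 7.16 degrees, less where a joint would pass 70% of its speed; a pose out of reach is approached as far as the arm can. A call with a gripper value outside its range is refused whole. The fingers move at their own pace and stop on an object; FORCE is the grip in N (left out, the last holds). Time passes only in rows, so rows that do not move let the fingers close. It gives the time, the measured TCP pose, the force, the opening and the grip force at its end, in the units of the state.
- ctrl.observe(): the state, without advancing time (a new reading comes with each control period).
- ctrl.grab_frame(name): name is "side" or "top"; returns (picture, depth): 420x560x3 uint8, red, green, blue; 420x560 float32, m along the optical axis (not along the pixel's ray), 0 where there is no reading.
- ctrl.calibration(name): a dict with "fx", "fy", "cx", "cy" (pixels), "k1" (the pictures are not rectified: a ray, as slopes to the right and down, at radius r is drawn at 1 + k1 r^2 times it, then the intrinsics apply), "rvec" (rotation vector, rad) and "tvec" (3), from world to camera coordinates, as OpenCV has them. Camera axes: x right, y down, z forward; pixel columns grow to the right and rows downward; lengths in m; the calibration is good to about 2 mm. A picture is of the moment at which its call begins. calibration takes no time and is no camera call.
- ctrl.close_job(): hands the job in; it is judged then, once.
Trained networks look in the newest picture that a camera, given by its name, has taken for a name from the list of things; names that differ only in an ending like _2 or _b are one class to them, and where a whole thing is asked for, a point or a joint stands for the part that bears it (a point fixed in the world has none). Each returns a list of dicts, best first, with "conf" (0 to 1); they miss things now and then, are a little off and sometimes report something else, mostly with a low value. They report only what shows in the picture. A call takes as long as a camera call.
- ctrl.spot_in(name, camera): "centre" ([x, y, z] in m, in world coordinates, good to about 4 mm: the middle of the surface that is visible of it).
- ctrl.silhouettes(name, camera): "region" (420x560 bool, what is visible of it).
- ctrl.pinpoint(name, camera): "centre" ([x, y, z] in m, in world coordinates, good to about 4 mm: a listed point, or the origin of a listed thing).
The state is a dict: "clock": time; "joint_pos": joint angles; "joint_vel": joint speeds; "tau": joint torques, N m; "ee_pos": TCP position; "tcp_rot": TCP orientation; "wrist_force": force on the tool from outside, world axes, zero at the start; "moment": the same for the moment, N m; "width": finger opening in m; "grasp_force": force on a finger pad.
Only numpy, scipy, OpenCV 4.12 (cv2) and the standard library are available. Lean on these libraries where they do the work, as an engineer would, in place of code of your own. Each camera call takes 0.05 s, during which the arm holds its last target. There are 200 camera calls.

## Working session

There is one attempt and no reset: what is moved stays moved. The work goes in short steps, Python scripts to look and compute and a shell command to move; the robot and the scene stay as the last step left them, time stands still between calls to the robot, and variables do not carry over. Pictures are saved under pics/ and viewed, at most 10 in all, crops included, and the job is handed in when it is done.

```bash
ls; mkdir -p pics
python3 - <<'E'
from rig import ctrl
import cv2,numpy as np
for c in("side","top"):
    p,d=ctrl.grab_frame(c); cv2.imwrite(f"pics/{c}0.png",p[:,:,::-1]); np.save(f"{c}_d.npy",d)
    for n in["carton","carton_top","scale","deck_edge","fence_face","small_carton","coupling","yellow_box","spray_can","flange","screwdriver"]:
        r=ctrl.pinpoint(n,c); print(c,n,[(np.round(x["centre"],4).tolist(),round(x["conf"],2)) for x in r[:2]])
    print(ctrl.calibration(c))
o=ctrl.observe();print(o)
E
```

```text
pics
side carton [([0.5269, -0.0538, -0.0036], 0.91), ([0.7207, 0.1409, 0.0001], 0.55)]
side carton_top [([0.5213, -0.0549, 0.1058], 0.84), ([0.5513, 0.208, 0.0477], 0.39)]
side scale [([0.5491, 0.113, -0.001], 0.86)]
side deck_edge []
side fence_face [([0.5498, 0.2083, 0.0462], 0.59)]
side small_carton [([0.7221, 0.1399, 0.0015], 0.55)]
side coupling [([0.7229, 0.0364, 0.0015], 0.45)]
side yellow_box [([0.3646, 0.4165, -0.0034], 0.91)]
side spray_can [([0.6525, 0.4752, 0.0028], 0.93), ([0.5474, 0.2087, 0.044], 0.67)]
side flange [([0.5805, -0.4585, -0.003], 0.85)]
side screwdriver [([0.3757, -0.4806, -0.0019], 0.67)]
{'fx': 430.06139810971115, 'fy': 430.06139810971115, 'cx': 284.39664867822137, 'cy': 210.39905181732348, 'k1': -0.029987683502310243, 'rvec': array([ 2.20158926, -0.24375182,  0.11329026]), 'tvec': array([-0.56563034,  0.14520257,  1.2639776 ])}
top carton [([0.5241, -0.0561, 0.0034], 0.8), ([0.5235, -0.0538, 0.1115], 0.66)]
top carton_top [([0.522, -0.0532, 0.1108], 0.82)]
top scale [([0.5513, 0.1204, 0.0019], 0.8)]
top deck_edge [([0.542, 0.0134, 0.0092], 0.88)]
top f
[... 565 characters left out ...]
 1.40715874])}
{'clock': 1.2, 'joint_pos': array([ 1.23140452e+00,  4.90904231e-01,  1.55891903e+00, -1.30044438e-05,
        1.09168893e+00, -1.05614062e-01]), 'joint_vel': array([ 0.00062281,  0.00038903,  0.00029492,  0.00116765,  0.00015252,
       -0.00029573]), 'tau': array([ 3.03623376e-03, -6.18302822e+01, -2.61859024e+01, -1.60733924e-05,
        2.56443127e-04,  5.34147046e-05]), 'ee_pos': array([0.14477632, 0.60801033, 0.23131775]), 'tcp_rot': array([1.45058462e-05, 1.16619903e-01, 9.93176619e-01, 3.79659935e-05]), 'wrist_force': array([-0.25597874,  0.52926245, -0.11723774]), 'moment': array([ 0.03898058, -0.02538457,  0.00109995]), 'grasp_force': 0.0, 'width': 0.085484392400719}
```

```bash
cat > h.py <<'E'
from rig import ctrl
import cv2,numpy as np
from scipy.spatial.transform import Rotation as R
def cloud(c,d):
    k=ctrl.calibration(c);K=np.array([[k["fx"],0,k["cx"]],[0,k["fy"],k["cy"]],[0,0,1]])
    v,u=np.mgrid[0:420,0:560];uv=np.stack([u,v],-1).reshape(-1,1,2).astype(float)
    s=cv2.undistortPoints(uv,K,np.array([k["k1"],0,0,0,0])).reshape(420,560,2)
    P=np.dstack([s*d[...,None],d]);M=R.from_rotvec(np.ravel(k["rvec"])).as_matrix()
    P=(P-np.ravel(k["tvec"]))@M; P[d<=0]=np.nan; return P
def rect(P,m):
    q=P[m][:,:2];q=q[np.isfinite(q).all(1)]
    (c,s,a)=cv2.minAreaRect((q*1000).astype(np.float32)); return np.round(c,1),np.round(s,1),round(a,2),len(q)
E
python3 - <<'E'
from h import *
d=np.load("top_d.npy");P=cloud("top",d);z=P[...,2];x=P[...,0];y=P[...,1]
with np.errstate(invalid='ignore'):
  box=(x>.38)&(x<.68)&(y>-.16)&(y<.27)
  def big(m):
    m=cv2.morphologyEx(m.astype(np.uint8),cv2.MORPH_OPEN,np.ones((3,3)))
    n,l,s,_=cv2.connectedComponentsWithStats(m); i=1+np.argmax(s[1:,4]); return l==i
  print("lid",rect(P,big(box&(z>.1)&(z<.12))),np.nanmean(z[big(box&(z>.1)&(z<.12))]))
  print("deck",rect(P,big(box&(z>.007)&(z<.018)&(y>-.03))),"fence",rect(P,big(box&(z>.055)&(z<.07)&(y>.1))))
  p=cv2.imread("pics/top0.png");hsv=cv2.cvtColor(p,cv2.COLOR_BGR2HSV)
  ye=box&(hsv[...,0]>18)&(hsv[...,0]<35)&(hsv[...,1]>120)
  m=big(ye);print("yellow",rect(P,m),np.nanmean(z[m]))
E
```

```text
lid (array([524.6, -53.7]), array([ 79.8, 102. ]), 82.86, 1046) 0.10956632192011097
deck (array([549.5, 119.5]), array([201.2, 178.2]), 89.04, 2792) fence (array([533.6, 214.2]), array([ 10.7, 123.4]), 88.26, 162)
yellow (array([545.2,  24.7]), array([ 11.8, 177.1]), 88.84, 244) 0.011743194088050118
```

View pics/top0.png

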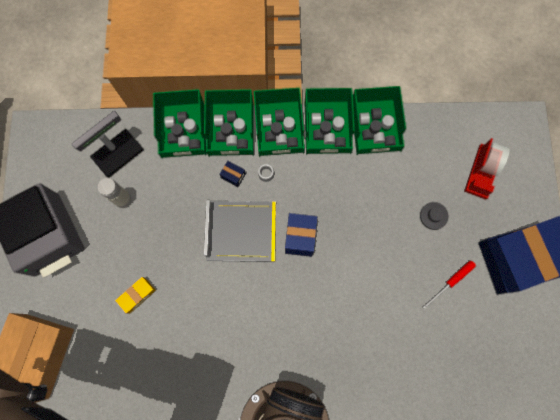

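View pics/side0.png

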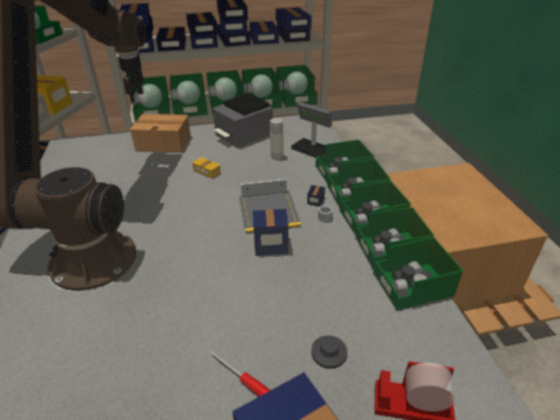

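The top view shows the scale at about px (240,230), with the yellow edge at col 273 and the fence at col 208. The carton is at (301,234), about 6° askew to the scale. The coupling and small carton are above the deck (+x) and the other bystanders are well clear. The side view agrees.

The scale's x axis points along world +y (yaw about 89°), and the edge is at y≈0.019. I'll go round behind the carton with the fingers half open and tilted 30°.

```bash
python3 -m inch '[[0,0,-0.1,3.2,-1.8,0,5],[0,0,-0.1,3.2,-1.8,0,5],[0,0,-0.1,3.2,-1.8,0,5],[0,0,-0.1,3.2,-1.8,0,5],[0,0,-0.1,3.2,-1.8,0,5],[0,0,-0.1,3.2,-1.8,0,5],[0,0,-0.1,3.2,-1.8,0,5],[0,0,-0.1,3.2,-1.8,0,5]]' 20
python3 -m inch '[[0,0,-0.07,1.5,-3.5,0,5],[0,0,-0.07,1.5,-3.5,0,5],[0,0,-0.07,1.5,-3.5,0,5],[0,0,-0.07,1.5,-3.5,0,5],[0,0,-0.07,1.5,-3.5,0,5],[0,0,-0.07,1.5,-3.5,0,5],[0,0,-0.07,1.5,-3.5,0,5],[0,0,-0.07,1.5,-3.5,0,5]]'
python3 -m inch '[[0.065,0,0,0,-4.1,0,5],[0.065,0,0,0,-4.1,0,5],[0.065,0,0,0,-4.1,0,5],[0.065,0,0,0,-4.1,0,5],[0.065,0,0,0,-4.1,0,5],[0.065,0,0,0,-4.1,0,5],[0.065,0,0,0,-4.1,0,5],[0.065,0,0,0,-4.1,0,5]]'
```

```text
clock: 1.87
ee_pos: [0.4022, 0.4629, 0.2314]
tcp_rot: [0.0, 0.496, 0.868, 0.0]
wrist_force: [-0.2, 0.6, -0.2]
width: 0.0504
grasp_force: 0.0
clock: 2.53
ee_pos: [0.5212, 0.1822, 0.2315]
tcp_rot: [0.0, 0.716, 0.698, 0.0]
wrist_force: [0.5, 1.1, 0.3]
width: 0.05
grasp_force: 0.0
clock: 3.2
ee_pos: [0.5204, -0.1463, 0.2318]
tcp_rot: [-0.184, 0.691, 0.675, 0.181]
wrist_force: [0.2, 0.7, -0.3]
width: 0.0503
grasp_force: 0.0
```

```bash
python3 -m inch '[[0,0,0,0,0,-3.3,5],[0,0,0,0,0,-3.3,5],[0,0,0,0,0,-3.3,5],[0,0,0,0,0,-3.3,5],[0,0,0,0,0,-3.3,5],[0,0,0,0,0,-3,5],[0,0,0,0,0,-0.8,5],[0,0,0,0,0,0,5]]'
python3 -m inch '[[0,0,0,0,1,0,5],[0,0,0,0,1,0,5],[0,0,0,0,0.6,0,5],[0,0,0,0,0.3,0,5],[0,0,0,0,0.3,0,5],[0,0,0,0,0.3,0,5],[0,0,0,0,0.3,0,5],[0,0,0,0,0.3,0,5]]'
python3 - <<'E'
from h import *
p,_=ctrl.grab_frame("side");cv2.imwrite("pics/side1.png",cv2.resize(p[150:330,180:400,::-1],None,fx=3,fy=3))
E
```

```text
clock: 3.87
ee_pos: [0.5202, -0.1436, 0.0268]
tcp_rot: [-0.186, 0.691, 0.675, 0.179]
wrist_force: [-0.6, 0.6, 0.3]
width: 0.0501
grasp_force: 0.0
clock: 4.53
ee_pos: [0.5213, -0.1034, 0.0285]
tcp_rot: [-0.183, 0.691, 0.675, 0.18]
wrist_force: [1.4, -6.3, 2.7]
width: 0.0497
grasp_force: 2.7
```

View pics/side1.png

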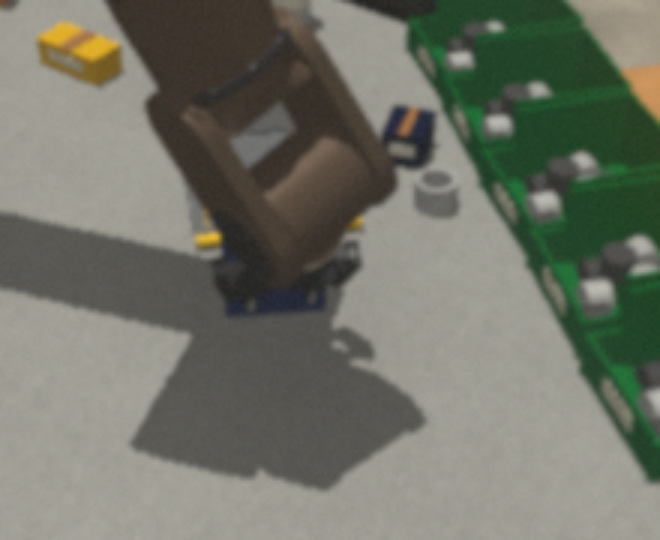

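The shot shows both fingertips on the lower back face of the carton (around px 250–315, 300), with about 6 N of push. I'll keep sliding.

```bash
python3 -m inch '[[0,0,0,0,0.3,0,5],[0,0,0,0,0.3,0,5],[0,0,0,0,0.3,0,5],[0,0,0,0,0.3,0,5],[0,0,0,0,0.3,0,5],[0,0,0,0,0.3,0,5],[0,0,0,0,0.3,0,5],[0,0,0,0,0.3,0,5]]'
python3 - <<'E'
from h import *
p,d=ctrl.grab_frame("top");cv2.imwrite("pics/top1.png",p[:,:,::-1]);P=cloud("top",d);z=P[...,2];x=P[...,0];y=P[...,1]
with np.errstate(invalid='ignore'):
  print("lid",rect(P,(abs(x-.525)<.1)&(z>.103)&(z<.116)&(y>-.1)&(y<.1)))
for c in("top","side"): print([(np.round(r["centre"],4),r["conf"]) for r in ctrl.pinpoint("carton",c)[:1]])
E
```

```text
clock: 5.25
ee_pos: [0.5213, -0.0797, 0.0285]
tcp_rot: [-0.183, 0.691, 0.675, 0.18]
wrist_force: [1.0, -6.8, 3.0]
width: 0.0502
grasp_force: 3.2
lid (array([0., 0.]), array([0., 0.]), 0.0, 0)
[(array([0.5546, 0.2096, 0.043 ]), 0.33)]
[(array([ 0.5211, -0.0527, -0.0046]), 0.58)]
```

```bash
python3 -m inch '[[0,0,0,0,0.2,0,5],[0,0,0,0,0.2,0,5],[0,0,0,0,0.1,0,5],[0,0,0,0,0.1,0,5]]'
for i in 1 2 3; do :; done; python3 -m inch '[[0,0,0,0,0.1,0,5],[0,0,0,0,0.1,0,5]]'
```

```text
clock: 5.73
ee_pos: [0.521, -0.0736, 0.0284]
tcp_rot: [-0.183, 0.691, 0.675, 0.18]
wrist_force: [-0.4, -6.1, 3.3]
width: 0.0504
grasp_force: 3.2
clock: 5.9
ee_pos: [0.521, -0.0716, 0.0284]
tcp_rot: [-0.183, 0.691, 0.675, 0.18]
wrist_force: [0.3, -6.5, 2.9]
width: 0.0502
grasp_force: 3.2
```

```bash
python3 -m inch '[[0,0,0,0,0.1,0,5],[0,0,0,0,0,0,5]]'
```

```text
clock: 6.07
ee_pos: [0.521, -0.0705, 0.0284]
tcp_rot: [-0.183, 0.691, 0.675, 0.18]
wrist_force: [-0.5, -4.9, 1.6]
width: 0.0498
grasp_force: 2.5
```

```bash
python3 -m inch '[[0,0,0,0,0.1,0,5]]';python3 -m inch '[[0,0,0,0,0.05,0,5]]';python3 -m inch '[[0,0,0,0,0.05,0,5]]'
```

```text
clock: 6.15
ee_pos: [0.521, -0.0697, 0.0284]
tcp_rot: [-0.183, 0.691, 0.675, 0.18]
wrist_force: [-0.3, -6.6, 3.3]
width: 0.0499
grasp_force: 3.2
clock: 6.23
ee_pos: [0.521, -0.0692, 0.0284]
tcp_rot: [-0.183, 0.691, 0.675, 0.18]
wrist_force: [-1.1, -9.4, 4.0]
width: 0.0501
grasp_force: 4.6
clock: 6.32
ee_pos: [0.5211, -0.069, 0.0284]
tcp_rot: [-0.183, 0.691, 0.676, 0.18]
wrist_force: [-2.0, -13.7, 4.5]
width: 0.0494
grasp_force: 6.3
```

```bash
python3 -m inch '[[0,0,0,0,0.05,0,5]]';python3 -m inch '[[0,0,0,0,0.05,0,5]]'
```

```text
clock: 6.4
ee_pos: [0.5211, -0.0689, 0.0284]
tcp_rot: [-0.183, 0.691, 0.676, 0.179]
wrist_force: [-3.3, -15.3, 5.6]
width: 0.0498
grasp_force: 7.9
clock: 6.48
ee_pos: [0.5211, -0.0688, 0.0283]
tcp_rot: [-0.182, 0.691, 0.676, 0.179]
wrist_force: [-4.8, -18.7, 6.1]
width: 0.0496
grasp_force: 9.5
```

```bash
python3 -m inch '[[0,0,0,0,-0.05,0,5],[0,0,0,0,-0.05,0,5],[0,0,0,0,0,0,5],[0,0,0,0,-0.5,0,5],[0,0,0,0,-1,0,5],[0,0,0,0,-3,0,5],[0,0,0,0,-4,3,5],[0,0,0,0,-4,3,5]]'
python3 -m inch '[[0,0,0,0,-4,0,5],[0,0,0,0,-4,0,5],[0,0,0,0,0,0,5]]'
python3 - <<'E'
from h import *
p,d=ctrl.grab_frame("top");cv2.imwrite("pics/top1.png",p[:,:,::-1]);P=cloud("top",d);z=P[...,2];x=P[...,0];y=P[...,1]
with np.errstate(invalid='ignore'):
  print("lid",rect(P,(abs(x-.525)<.1)&(z>.103)&(z<.116)&(y>-.1)&(y<.1)))
  hsv=cv2.cvtColor(p,cv2.COLOR_RGB2HSV)
print([(np.round(r["centre"],4),r["conf"]) for r in ctrl.pinpoint("carton","top")[:1]])
p,d=ctrl.grab_frame("side");cv2.imwrite("pics/side2.png",cv2.resize(p[150:330,180:400,::-1],None,fx=3,fy=3))
P=cloud("side",d);z=P[...,2];x=P[...,0];y=P[...,1]
with np.errstate(invalid='ignore'):
  print("lid",rect(P,(abs(x-.525)<.1)&(z>.103)&(z<.116)&(y>-.09)&(y<.1)))
print([(np.round(r["centre"],4),r["conf"]) for r in ctrl.pinpoint("carton","side")[:1]])
E
```

```text
clock: 7.15
ee_pos: [0.5197, -0.1808, 0.078]
tcp_rot: [-0.186, 0.691, 0.675, 0.179]
wrist_force: [0.3, -0.3, 0.2]
width: 0.05
grasp_force: 0.0
clock: 7.4
ee_pos: [0.5206, -0.2667, 0.0784]
tcp_rot: [-0.182, 0.693, 0.674, 0.18]
wrist_force: [-0.1, -0.6, 0.5]
width: 0.0498
grasp_force: 0.0
lid (array([519.4, -21.2]), array([77.7, 99.6]), 89.22, 959)
[(array([ 0.5173, -0.0194, -0.0014]), 0.63)]
lid (array([550.9, -42.2]), array([101.5,  56.1]), 42.99, 252)
[(array([ 0.5191, -0.021 , -0.0044]), 0.85)]
```

View pics/top1.png

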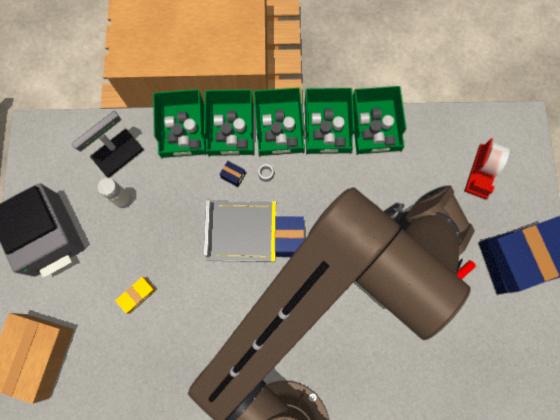

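The carton now stands square against the edge: yaw 89.2°, centre y = −0.021, side at the edge. Next I'll push high.

```bash
python3 -m inch '[[0,0,0,0,4,0.5,5],[0,0,0,0,4,0.5,5],[0,0,0,0,4,0,5],[0,0,0,0,4,0,5],[0,0,0,0,1.5,0,5],[0,0,0,0,0.8,0,5],[0,0,0,0,0,0,5]]'
python3 -m inch '[[0,0,0,0,0.3,0,5],[0,0,0,0,0.2,0,5],[0,0,0,0,0.2,0,5],[0,0,0,0,0.2,0,5],[0,0,0,0,0.1,0,5]]'
```

```text
clock: 8.18
ee_pos: [0.5206, -0.075, 0.0885]
tcp_rot: [-0.184, 0.69, 0.676, 0.179]
wrist_force: [0.4, -0.1, -0.1]
width: 0.0503
grasp_force: 0.0
clock: 8.6
ee_pos: [0.5211, -0.068, 0.0885]
tcp_rot: [-0.183, 0.692, 0.675, 0.18]
wrist_force: [-3.3, -10.1, 7.0]
width: 0.0499
grasp_force: 5.2
```

```bash
python3 -m inch '[[0,0,0,0,0.1,0.35,5],[0,0,0,0,0.35,0.35,5],[0,0,0,0,0.4,0.3,5],[0,0,0,0,0.4,0.3,5]]'
```

```text
clock: 8.93
ee_pos: [0.5209, -0.0541, 0.1016]
tcp_rot: [-0.184, 0.691, 0.675, 0.18]
wrist_force: [1.0, -1.4, -1.3]
width: 0.0498
grasp_force: 0.9
```

```bash
python3 -m inch '[[0,0,0,0,0.42,0.27,5],[0,0,0,0,0.42,0.26,5],[0,0,0,0,0.45,0.23,5],[0,0,0,0,0.45,0.22,5],[0,0,0,0,0.46,0.19,5],[0,0,0,0,0.47,0.18,5],[0,0,0,0,0.48,0.15,5],[0,0,0,0,0.48,0.14,5]]'
python3 - <<'E'
from h import *
p,d=ctrl.grab_frame("side");cv2.imwrite("pics/side3.png",cv2.resize(p[150:330,180:400,::-1],None,fx=3,fy=3))
E
```

```text
clock: 9.6
ee_pos: [0.5207, -0.0172, 0.1179]
tcp_rot: [-0.184, 0.691, 0.675, 0.18]
wrist_force: [0.9, -0.6, 0.2]
width: 0.05
grasp_force: 0.4
```

View pics/side3.png

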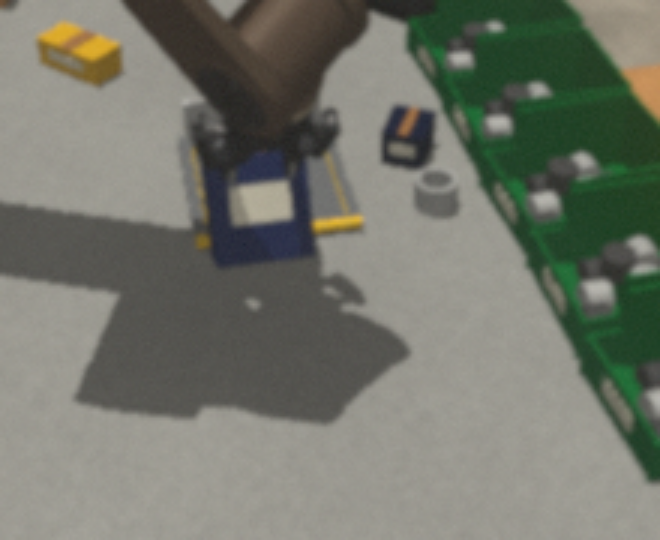

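The carton is leaning about 30° over the edge. Its back face runs from px (215,265) up to the fingertips at y≈150. I'll carry on along the arc.

```bash
python3 -m inch '[[0,0,0,0,0.49,0.11,5],[0,0,0,0,0.49,0.1,5],[0,0,0,0,0.5,0.07,5],[0,0,0,0,0.5,0.05,5],[0,0,0,0,0.5,0.02,5],[0,0,0,0,0.5,0.02,5],[0,0,0,0,0.5,0,5],[0,0,0,0,0.5,0,5]]'
python3 -m inch '[[0,0,0,0,0.5,0,5],[0,0,0,0,0.5,0,5],[0,0,0,0,0,0,5],[0,0,0,0,0,0,5]]'
python3 - <<'E'
from h import *
p,d=ctrl.grab_frame("side");cv2.imwrite("pics/side4.png",cv2.resize(p[150:330,180:400,::-1],None,fx=3,fy=3))
E
```

```text
clock: 10.32
ee_pos: [0.5207, 0.0225, 0.1214]
tcp_rot: [-0.184, 0.691, 0.675, 0.18]
wrist_force: [-0.3, 0.6, 0.7]
width: 0.0499
grasp_force: 0.0
clock: 10.65
ee_pos: [0.5208, 0.0322, 0.1214]
tcp_rot: [-0.184, 0.691, 0.676, 0.18]
wrist_force: [0.8, -0.8, 0.1]
width: 0.0502
grasp_force: 0.0
```

View pics/side4.png

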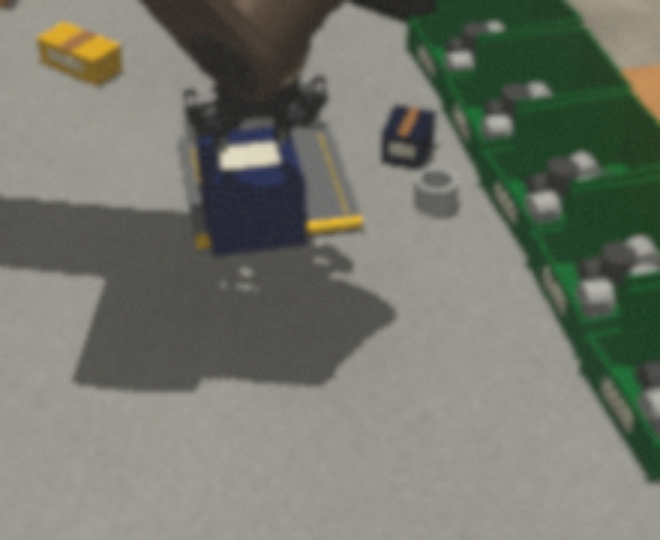

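It has tipped: the underside faces the camera at px (205–305, 180–250) and the upper side is level. I'll back off and measure.

```bash
python3 -m inch '[[0,0,0,0,-1,1.5,5],[0,0,0,0,-4,0,5],[0,0,0,0,-4,0,5],[0,0,0,0,-4,0,5],[0,0,0,0,-4,0,5],[0,0,0,0,-4,0,5],[0,0,0,0,-4,0,5],[0,0,0,0,0,0,5]]'
python3 - <<'E'
from h import *
for c in("top","side"):
  p,d=ctrl.grab_frame(c);P=cloud(c,d);z=P[...,2];x=P[...,0];y=P[...,1]
  cv2.imwrite(f"pics/{c}5.png",p[:,:,::-1])
  with np.errstate(invalid='ignore'):
    m=(abs(x-.52)<.09)&(z>.084)&(z<.1)&(y>-.05)&(y<.2)
    print(rect(P,m),np.nanmean(z[m]))
  for n in("carton","carton_top"): print([(np.round(r["centre"],4),r["conf"]) for r in ctrl.pinpoint(n,c)[:1]])
E
```

```text
clock: 11.37
ee_pos: [0.5209, -0.2248, 0.136]
tcp_rot: [-0.182, 0.693, 0.674, 0.18]
wrist_force: [-0.8, 0.7, 0.4]
width: 0.0503
grasp_force: 0.0
(array([520.7,  47.5]), array([109.5, 102. ]), 89.03, 1348) 0.09161666175459249
[(array([ 0.5188, -0.0096,  0.053 ]), 0.59)]
[]
(array([511.5,  49.6]), array([139.7,  25.3]), 49.02, 50) 0.09058976037573535
[(array([ 0.5203, -0.0068,  0.0483]), 0.48)]
[(array([0.5223, 0.1002, 0.0505]), 0.59)]
```

It lies flat: underside at y≈−0.0075, yaw 89.0°, top at 92 mm. Now I'll push it about 106 mm along the deck.

```bash
python3 -m inch '[[0,0,0.009,0,2,-3.2,5],[0,0,0,0,2,-3.2,5],[0,0,0,0,2,-3.2,5],[0,0,0,0,4,0,5],[0,0,0,0,4,0,5],[0,0,0,0,3,0,5],[0,0,0,0,2,0,5],[0,0,0,0,0,0,5]]'
python3 -m inch '[[0,0,0,0,0.8,0,5],[0,0,0,0,0.4,0,5],[0,0,0,0,0.3,0,5],[0,0,0,0,0.3,0,5],[0,0,0,0,0.3,0,5],[0,0,0,0,0.3,0,5]]'
```

```text
clock: 12.33
ee_pos: [0.5197, -0.0235, 0.0408]
tcp_rot: [-0.186, 0.686, 0.68, 0.178]
wrist_force: [0.1, -0.4, -0.1]
width: 0.0502
grasp_force: 0.0
clock: 12.83
ee_pos: [0.5214, -0.0053, 0.0406]
tcp_rot: [-0.184, 0.689, 0.678, 0.179]
wrist_force: [0.1, -7.1, 2.9]
width: 0.0498
grasp_force: 3.0
```

```bash
python3 -m inch '[[0,0,0,0.01,0.4,0,5],[0,0,0,0.01,0.4,0,5],[0,0,0,0.01,0.4,0,5],[0,0,0,0.01,0.4,0,5],[0,0,0,0.01,0.4,0,5],[0,0,0,0.01,0.4,0,5],[0,0,0,0.01,0.4,0,5],[0,0,0,0.01,0.4,0,5]]'
python3 -m inch '[[0,0,0,0.01,0.4,0,5],[0,0,0,0.01,0.4,0,5],[0,0,0,0.01,0.4,0,5],[0,0,0,0.01,0.4,0,5],[0,0,0,0.01,0.4,0,5],[0,0,0,0.01,0.4,0,5],[0,0,0,0.01,0.4,0,5],[0,0,0,0.01,0.4,0,5]]'
python3 -m inch '[[0,0,0,0.01,0.4,0,5],[0,0,0,0.01,0.4,0,5],[0,0,0,0,0.3,0,5],[0,0,0,0,0.3,0,5],[0,0,0,0,0.2,0,5],[0,0,0,0,0.2,0,5],[0,0,0,0,0.1,0,5]]'
```

```text
clock: 13.5
ee_pos: [0.5222, 0.0268, 0.0406]
tcp_rot: [-0.184, 0.689, 0.678, 0.179]
wrist_force: [0.0, -7.1, 2.5]
width: 0.0496
grasp_force: 3.1
clock: 14.17
ee_pos: [0.523, 0.0588, 0.0406]
tcp_rot: [-0.184, 0.689, 0.678, 0.179]
wrist_force: [0.4, -6.3, 2.9]
width: 0.0499
grasp_force: 3.1
clock: 14.75
ee_pos: [0.5232, 0.0779, 0.0406]
tcp_rot: [-0.184, 0.689, 0.678, 0.179]
wrist_force: [0.5, -5.7, 2.5]
width: 0.0502
grasp_force: 3.1
```

```bash
python3 -m inch '[[0,0,0,0,0.2,0,5],[0,0,0,0,0.2,0,5],[0,0,0,0,0.2,0,5],[0,0,0,0,0.1,0,5],[0,0,0,0,0.1,0,5]]'; python3 -m inch '[[0,0,0,0,0.1,0,5],[0,0,0,0,0.05,0,5]]'
```

```text
clock: 15.17
ee_pos: [0.5233, 0.0858, 0.0406]
tcp_rot: [-0.184, 0.689, 0.678, 0.179]
wrist_force: [0.4, -7.0, 1.8]
width: 0.0501
grasp_force: 3.1
clock: 15.33
ee_pos: [0.5233, 0.0873, 0.0406]
tcp_rot: [-0.184, 0.689, 0.678, 0.179]
wrist_force: [0.6, -6.1, 2.5]
width: 0.0503
grasp_force: 3.1
```

```bash
python3 -m inch '[[0,0,0,0,0.1,0,5]]'; python3 -m inch '[[0,0,0,0,0.1,0,5]]'
```

```text
clock: 15.42
ee_pos: [0.5233, 0.0882, 0.0405]
tcp_rot: [-0.184, 0.689, 0.678, 0.179]
wrist_force: [0.3, -6.2, 2.6]
width: 0.0501
grasp_force: 3.1
clock: 15.5
ee_pos: [0.5233, 0.0892, 0.0406]
tcp_rot: [-0.184, 0.689, 0.678, 0.179]
wrist_force: [-0.2, -5.3, 3.0]
width: 0.0504
grasp_force: 3.1
```

```bash
python3 -m inch '[[0,0,0,0,0.1,0,5]]'; python3 -m inch '[[0,0,0,0,0.05,0,5]]'; python3 -m inch '[[0,0,0,0,0.05,0,5]]'
```

```text
clock: 15.58
ee_pos: [0.5233, 0.0902, 0.0406]
tcp_rot: [-0.184, 0.689, 0.678, 0.179]
wrist_force: [0.3, -6.1, 2.0]
width: 0.05
grasp_force: 3.1
clock: 15.67
ee_pos: [0.5233, 0.0905, 0.0406]
tcp_rot: [-0.183, 0.689, 0.678, 0.179]
wrist_force: [-1.7, -12.4, 4.4]
width: 0.0498
grasp_force: 6.0
clock: 15.75
ee_pos: [0.5233, 0.0906, 0.0405]
tcp_rot: [-0.183, 0.689, 0.678, 0.179]
wrist_force: [-3.9, -15.6, 5.6]
width: 0.0501
grasp_force: 8.0
```

```bash
python3 -m inch '[[0,0,0,0,-0.03,0,5],[0,0,0,0,0,0,5],[0,0,0,0,0,0,5],[0,0,0,0,0,0,5],[0,0,0,0,0,0,5],[0,0,0,0,0,0,5],[0,0,0,0,0,0,5]]'; python3 -m inch '[[0,0,0,0,0,0,5],[0,0,0,0,0,0,5],[0,0,0,0,0,0,5],[0,0,0,0,0,0,5],[0,0,0,0,0,0,5],[0,0,0,0,0,0,5],[0,0,0,0,0,0,5]]'
```

```text
clock: 16.33
ee_pos: [0.5233, 0.0905, 0.0406]
tcp_rot: [-0.183, 0.689, 0.678, 0.179]
wrist_force: [-1.8, -10.3, 4.2]
width: 0.0504
grasp_force: 5.0
clock: 16.92
ee_pos: [0.5233, 0.0905, 0.0406]
tcp_rot: [-0.183, 0.689, 0.678, 0.179]
wrist_force: [-0.4, -10.3, 3.3]
width: 0.0505
grasp_force: 5.0
```

```bash
python3 -m inch '[[0,0,0,0,0.03,0,5],[0,0,0,0,0,0,5],[0,0,0,0,0,0,5],[0,0,0,0,0,0,5],[0,0,0,0,0,0,5],[0,0,0,0,0,0,5],[0,0,0,0,0,0,5],[0,0,0,0,0,0,5]]'; python3 -m inch '[[0,0,0,0,0,0,5],[0,0,0,0,0,0,5],[0,0,0,0,0,0,5],[0,0,0,0,0,0,5]]'
python3 -m inch '[[0,0,0,0,-0.1,0,5],[0,0,0,0,-0.2,0,5],[0,0,0,0,-1,0,5],[0,0,0,0,-3,0,5],[0,0,0,0,-4,0,5],[0,0,0,0,-4,2,5],[0,0,0,0,-4,2,5],[0,0,0,0,-4,2,5]]'
python3 -m inch '[[0,0,0,0,-4,2,5],[0,0,0,0,-4,2,5],[0,0,0,0,-4,0,5],[0,0,0,0,0,0,5]]'
python3 - <<'E'
from h import *
for c in("top","side"):
  p,d=ctrl.grab_frame(c);P=cloud(c,d);z=P[...,2];x=P[...,0];y=P[...,1]
  cv2.imwrite(f"pics/{c}6.png",p[:,:,::-1])
  with np.errstate(invalid='ignore'):
    m=(abs(x-.52)<.09)&(z>.084)&(z<.1)&(y>.05)&(y<.25)
    print(rect(P,m),np.nanmean(z[m]))
E
```

```text
clock: 17.58
ee_pos: [0.5233, 0.0906, 0.0405]
tcp_rot: [-0.183, 0.689, 0.678, 0.179]
wrist_force: [-2.4, -12.5, 5.1]
width: 0.05
grasp_force: 6.2
clock: 17.92
ee_pos: [0.5233, 0.0905, 0.0405]
tcp_rot: [-0.183, 0.689, 0.678, 0.179]
wrist_force: [-2.2, -12.7, 4.0]
width: 0.0501
grasp_force: 6.2
clock: 18.58
ee_pos: [0.5218, -0.1049, 0.0968]
tcp_rot: [-0.185, 0.688, 0.678, 0.178]
wrist_force: [1.1, -0.0, -0.6]
width: 0.0502
grasp_force: 0.0
clock: 18.92
ee_pos: [0.5226, -0.2242, 0.1343]
tcp_rot: [-0.182, 0.69, 0.677, 0.179]
wrist_force: [-0.4, 0.9, 0.3]
width: 0.0501
grasp_force: 0.0
(array([522., 154.]), array([111., 101.]), 89.57, 1382) 0.0918083970960256
(array([544.1, 149.4]), array([117.3,  56.1]), 89.03, 262) 0.0907034968792681
```

View pics/top6.png

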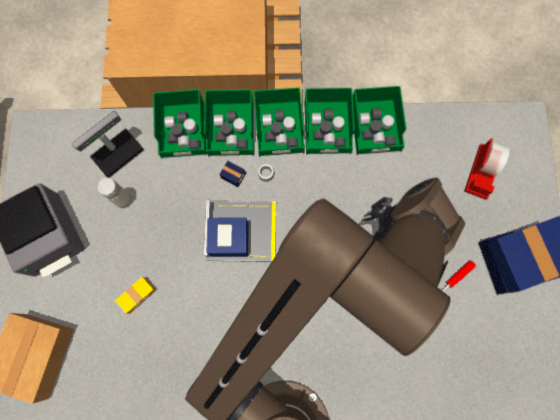

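The carton lies flush against the fence (px 208–248, 218–255), 28 mm off centre sideways, which is inside the 45 mm limit. The robot is clear, so I'll hand it in.

```bash
python3 -c "
from rig import ctrl
print(ctrl.close_job())"
```

```text
the job is handed in; nothing more can be done
None
```

I handed the job in: the carton was squared to the yellow edge, tipped onto the deck, and pressed against the fence at 10–13 N for about 2 s. It was then let go, lying flush; no verdict came back.

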